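# Close the loose lid of a glaze jar in the jar holder

### The arm

A 6-joint arm with a two-finger parallel gripper is mounted at the origin on a cart in front of the work surface, level with it; the furniture and walls round the work are solid. World frame = base frame: x ahead of the robot, y to its left, z up, the work surface at z = 0. Lengths are in m, angles in rad, forces in N, time in s.
With the tool pointing down it reaches from about 0.4 to 0.825 m from the base axis. Payload 7 kg.
Tool frame: the origin (TCP) lies on the centre line of the jaws, within the pads' length; the fingertips stand 25 mm ahead of it and the grasp point (between the pads) lies 6 mm ahead of it; z points along the fingers, y is the line along which they close (so a half turn about z gives the same grasp; the last joint's range is limited). The gripper opens to 88 mm and grips with 3 to 60 N. Pads are 19 mm wide; open, the fingers measure 130 mm over their backs; the gripper's body (78 mm by 193 mm) begins 47 mm behind the grasp point.
Start: joints at [1.416, 0.359, 0.012, 0, -1.224, -0.288], TCP at [0.289, 0.61, 0.252] pointing down, gripper open.
Joint ranges: [-3.07, 3.07], [-1.43, 2.12], [-1.02, 1.25], [-3.03, 1.67], [-3.05, -0], [-3.03, 3.03]. Speed limits (rad/s): [2.39, 2.39, 3.01, 3.14, 3.14, 3.14].

### API

Orientations are given as [roll, pitch, yaw] about the fixed x, y, z axes, in that order (R = Rz(yaw) Ry(pitch) Rx(roll)).
In Python, from station import readout, vision, arm gives the robot as it stands. The module is installed in compiled form; this text tells all that it offers.
- The arm moves only by the tool carry_out, never from a script. Its argument "commands" is a list of rows, each an object with "dp": the shift along the tool's x, y, z in m, a list of three; "rotation": the turn, a rotation vector about the tool's x, y, z in degrees, a list of three. In form: [{"dp": [dx, dy, dz], "rotation": [wx, wy, wz]}, ...]. A call has 1 to 8 rows; each row shifts and turns the commanded pose from where the row before left it, along the tool's axes as they then stand; what a row does not reach is not made up. A row lasts 1/8 s, in which the tool goes at most 62.5 mm and 10.7 degrees, less where a joint would pass 70% of its speed; a pose out of reach is approached as far as the arm can. A call with a gripper value outside its range is refused whole. "grip" is the finger opening in m, from 0 to 0.0876, set as the call begins (left out, the last holds). The fingers move at their own pace and stop on an object; "force" is the grip in N (left out, the last holds). Time passes only in rows, so rows that do not move let the fingers close. It gives the time, the measured TCP pose, the force, the opening and the grip force at its end, in the units of the state.
- readout.get_state(): the state, without advancing time (a new reading comes with each control period).
- vision.grab_frame(name): name is "side" or "top"; returns (picture, depth): 384x512x3 uint8, red, green, blue; 384x512 float32, m along the optical axis (not along the pixel's ray), 0 where there is no reading.
- vision.calibration(name): a dict with "fovy" (degrees; the focal length in pixels is half the picture's height over the tangent of half this angle, whatever the lens; pixels are square), "cx", "cy" (the principal point, pixels), "origin" and "attitude" of the camera in the world. Camera axes: x right, y down, z forward; pixel columns grow to the right and rows downward; lengths in m; the calibration is good to about 2 mm. A picture is of the moment at which its call begins. calibration takes no time and is no camera call.
- arm.job_done(): hands the job in; it is judged then, once.
Trained networks look in the newest picture that a camera, given by its name, has taken for a name from the list of things; names that differ only in an ending like _2 or _b are one class to them, and where a whole thing is asked for, a point or a joint stands for the part that bears it (a point fixed in the world has none). Each returns a list of dicts, best first, with "score" (0 to 1); they miss things now and then, are a little off and sometimes report something else, mostly with a low value. They report only what shows in the picture. A call takes as long as a camera call. They do not tell look-alikes from the thing itself.
- vision.trace(label, camera): "pixels" (384x512 bool, what is visible of it) and "position" ([row, column] in pixels, amid what is visible of it).
The state is a dict: "t": time; "q": joint angles; "qd": joint speeds; "joint_efforts": joint torques, N m; "eef_pos": TCP position; "ee_rot": TCP orientation; "force": force on the tool from outside, world axes, zero at the start; "moment": the same for the moment, N m; "width": finger opening in m; "gripper_force": force on a finger pad.
Only numpy, scipy, OpenCV 4.12 (cv2) and the standard library are available. Lean on these libraries where they do the work, as an engineer would, in place of code of your own. Each camera call takes 0.05 s, during which the arm holds its last target. There are 200 camera calls.

### The job

The square glaze jar with the orange lid has its lid loose, and on the bench the whole jar just spins along with the lid. Lower the jar upright into the channel of the wooden jar holder, so that the rails keep it from turning, then screw the orange lid clockwise until it stops (black pointer on the lid over the black mark on the jar's shoulder) and leave the jar standing there. Leave the blue-lidded jar alone.

Things in the scene. Friction and masses are not known exactly. Their poses are not given: they have to be found in the camera images.
- glaze_jar: loose square white jar, green labels, 0.2 to 0.4 kg: 60 x 60 mm, 48 mm high to its shoulder, 40 mm neck, round ribbed orange screw lid 46 mm across from 52 to 80 mm above the foot. The lid may be gripped from above in any direction and carries the jar. Origin: centre of underside; z up, x, y square to the sides; the shoulder's black mark lies at +x. Any quarter-turn fits the holder.
- jar_lid (a joint): orange lid's angle on the jar, rad: 0 closed (firm stop, black pointer over the shoulder mark) to 1.6 loose; starts at 0.7 to 1.05 and falls as the lid is turned clockwise seen from above. Stiff (about 0.22 N m) everywhere; does not rise or come off. Standing free on the bench, the jar turns with the lid.
- holder: fixed wooden holder 140 (x) by 130 mm (y), 44 mm high. On its 12 mm board two rails along x form a channel 69 mm wide, lips flared above 31 mm to 90 mm wide; open at -x, a low stop at +x with inner face 55 mm from the centre. Origin: centre of underside, z up; the jar stands on the board, 12 mm up, in the channel's middle; there it turns some 10 degrees before the rails hold it.
- spare_jar: loose jar of the same shape and size with a blue lid that is already closed (lid and jar are one piece); to be left where it is. Origin at the centre of its underside.
There are look-alikes about, which are no part of the job. What is shaped like the glaze_jar but turquoise or yellow is not meant.

How it is judged:
On the way:
1. the jar stands in the holder's channel with its lid still loose (z of glaze_jar in the frame of holder between 0.006 and 0.018 m and x of glaze_jar in the frame of holder between -0.045 and 0.045 m and y of glaze_jar in the frame of holder between -0.015 and 0.015 m and value of joint jar_lid above 0.4 rad), for 0.2 s.
At the end, for the whole second after the job is handed in: the orange lid is closed to within 10 degrees of its stop, and the jar stands upright and at rest on the board of the holder, between the rails, its centre within 45 mm of the channel's middle along it and within 15 mm across it (value of joint jar_lid below 0.17 rad and z of glaze_jar in the frame of holder between 0.006 and 0.018 m and x of glaze_jar in the frame of holder between -0.045 and 0.045 m and y of glaze_jar in the frame of holder between -0.015 and 0.015 m and angle between glaze_jar's own z axis and vertical below 0.12 rad and linear speed of glaze_jar below 0.02 m/s); the robot touches nothing.
It fails at once if the blue-lidded jar is moved more than 30 mm (distance of spare_jar from where it was at the start of the episode above 0.03 m).
It fails at once if the jar is let fall into the holder from more than 50 mm instead of being lowered (z of glaze_jar in the frame of holder above 0.062 m and horizontal distance between glaze_jar and holder below 0.08 m and contact force between each of the arm, the fingers and glaze_jar below 0.05 N).
It also fails if it takes over 40 s, if anything falls off the work surface, if the arm or the gripper's body presses on something with over 40 N, if the wrist force passes 120 N, or if a joint passes its speed limit or range.

## Working session

There is one attempt and no reset: what is moved stays moved. The work goes in short steps, Python scripts to look and compute and a tool call to move; the robot and the scene stay as the last step left them, time stands still between calls to the robot, and variables do not carry over. Pictures are saved under pics/ and viewed, at most 10 in all, crops included, and the job is handed in when it is done.

Besides the shell and the picture viewer there is one more tool, called after "Call:" by a JSON object that holds its "fn" and its "kwargs", one argument or row to a line. carry_out: Moves the arm, as the interface text tells. Its arguments: {"type":"object","properties":{"commands":{"type":"array"},"grip":{"type":"number"},"force":{"type":"number"}},"required":["commands"]}

```bash
mkdir -p pics; cat > h.py <<'E'
import numpy as np, cv2
from station import readout, vision, arm
from scipy.spatial.transform import Rotation as R
def cal(n):
    c=vision.calibration(n); a=np.array(c["attitude"],float)
    M=a if a.shape==(3,3) else (R.from_euler('xyz',a).as_matrix() if a.size==3 else None)
    f=192/np.tan(np.radians(c["fovy"])/2); return c,M,f
def pts(n,d,mask):
    c,M,f=cal(n); v,u=np.nonzero(mask&(d>0)); z=d[v,u]
    return np.c_[(u-c["cx"])/f*z,(v-c["cy"])/f*z,z]@M.T+np.array(c["origin"])
E
python3 - <<'E'
from h import *
s=readout.get_state();print(s)
for n in("side","top"):
    print(vision.calibration(n))
    p,d=vision.grab_frame(n); cv2.imwrite(f"pics/{n}0.png",p[:,:,::-1]); np.savez(f"{n}0.npz",p=p,d=d)
    for l in("glaze_jar","holder","spare_jar"):
        for r in vision.trace(l,n):
            P=pts(n,d,r["pixels"]); print(n,l,round(r["score"],2),np.round(r["position"]),r["pixels"].sum(),P.mean(0).round(3),P.min(0).round(3),P.max(0).round(3),p[r["pixels"]].mean(0).round())
E
```

```text
{'t': 0.0, 'q': array([ 1.41611963e+00,  3.59356093e-01,  1.10786345e-02, -3.52050405e-04,
       -1.22411728e+00, -2.88102495e-01]), 'qd': array([ 1.64644010e-03, -1.29720220e-03, -2.09055806e-03, -4.07060921e-04,
       -1.37857563e-03,  3.31639914e-05]), 'joint_efforts': array([-2.68888016e-04, -5.82726502e+01,  2.93058944e+01,  6.99716717e+00,
        6.95528928e-03, -1.82381032e-04]), 'eef_pos': array([0.28903257, 0.60949257, 0.25065084]), 'ee_rot': array([ 3.13996608e+00, -1.36891656e-04, -4.42898962e-01]), 'force': array([ 0.14757864, -0.64555722,  0.91992415]), 'moment': array([ 0.00493904,  0.02448905, -0.0174719 ]), 'gripper_force': 0.0, 'width': 0.08744754164885399}
{'fovy': 48.091137500811236, 'cx': 247.867356280813, 'cy': 199.49621959184356, 'origin': array([ 0.59647145, -0.90012485,  0.43739579]), 'attitude': array([-1.9438828 , -0.01295916,  0.04894137])}
side glaze_jar 0.9 [186. 296.] 674 [0.677 0.227 0.044] [ 0.64   0.111 -0.002] [0.721 0.476 0.082] [ 51. 143. 139.]
side glaze_jar 0.82 [192. 266.] 454 [0.594 0.131 0.054] [ 0.555  0.038 -0.   ] [0.622 0.303 0.081] [17
[... 450 characters left out ...]
in': array([0.43688474, 0.02411302, 0.9343849 ]), 'attitude': array([-3.00277236e+00,  1.68281594e-03, -1.54414389e+00])}
top glaze_jar 0.84 [189. 252.] 725 [0.565 0.031 0.06 ] [ 0.53  -0.009 -0.004] [0.617 0.071 0.086] [213. 190.  16.]
top glaze_jar 0.73 [184. 202.] 731 [0.58  0.141 0.06 ] [ 0.55   0.109 -0.002] [0.624 0.179 0.084] [206. 165. 109.]
top glaze_jar 0.57 [142. 167.] 752 [0.673 0.232 0.059] [ 0.641  0.198 -0.002] [0.716 0.286 0.084] [ 72. 158. 151.]
top holder 0.79 [216. 352.] 3343 [ 0.517 -0.201  0.025] [ 0.435 -0.283 -0.002] [ 0.6   -0.124  0.048] [156. 132.  96.]
top spare_jar 0.91 [242. 252.] 691 [0.444 0.03  0.064] [ 0.413 -0.001  0.033] [0.476 0.062 0.084] [139. 160. 189.]
```

```bash
python3 - <<'E'
from h import *
z=np.load("top0.npz");p,d=z["p"],z["d"]
c=p[90:300,120:420,::-1]; cv2.imwrite("pics/c0.png",cv2.resize(c,None,fx=2.66,fy=2.66,interpolation=cv2.INTER_CUBIC))
for n in("top","side"):
    z=np.load(n+"0.npz");p,d=z["p"],z["d"]
    hsv=cv2.cvtColor(p,cv2.COLOR_RGB2HSV)
    c,M,f=cal(n)
    for r in vision.trace("glaze_jar",n)[:3]:
        P=pts(n,d,r["pixels"]);k=P[:,2]>.074;print(n,r["position"],P[k].mean(0).round(4),cv2.minEnclosingCircle(P[k][:,:2].astype(np.float32)), np.median(p[r["pixels"]&(d>0)][k],0))
    r=vision.trace("holder",n)[0]["pixels"]; P=pts(n,d,r); k=(P[:,2]>.037)&(P[:,2]<.052);print("holder",cv2.minAreaRect(P[k][:,:2].astype(np.float32)),P[k].mean(0))
    P=pts(n,d,r); k=(P[:,2]>.006)&(P[:,2]<.018);print("board",cv2.minAreaRect(P[k][:,:2].astype(np.float32)),P[k].mean(0))
E
```

```text
top [189.4, 252.2] [0.5697 0.0315 0.0798] ((0.5699735879898071, 0.03131784126162529), 0.02375553734600544) [231. 206.   0.]
top [183.8, 202.5] [0.5847 0.1449 0.0797] ((0.5854359269142151, 0.1456955373287201), 0.02408866211771965) [236. 148.  34.]
top [142.0, 167.0] [0.68   0.2373 0.0794] ((0.6811932921409607, 0.23849211633205414), 0.023830611258745193) [ 77. 175. 167.]
holder ((0.5190929770469666, -0.2031039148569107), (0.13976992666721344, 0.11794892698526382), 15.239593505859375) [ 0.51823313 -0.20343361  0.04226457]
board ((0.5150638818740845, -0.1887322962284088), (0.13956651091575623, 0.1003912091255188), 15.357547760009766) [ 0.5112141 -0.1987141  0.0124216]
side [186.0, 296.0] [0.6807 0.2331 0.079 ] ((0.6828098893165588, 0.23749493062496185), 0.024152448400855064) [ 48.  166.  160.5]
side [192.0, 266.1] [0.5863 0.1381 0.0787] ((0.5833527445793152, 0.10026770085096359), 0.06268659979104996) [225. 140.  51.]
side [214.4, 252.6] [0.5714 0.0267 0.0789] ((0.5711877346038818, 0.030939167365431786), 0.023739969357848167) [214. 193.  62.]
holder ((0.5205774903297424, -0.20407134294509888), (0.13625822961330414, 0.11716016381978989), 13.959942817687988) [ 0.52077191 -0.21305885  0.04121331]
board ((0.5206494331359863, -0.21268749237060547), (0.13923591375350952, 0.10238949209451675), 19.044206619262695) [ 0.5066635  -0.18921945  0.01263372]
```

View pics/c0.png

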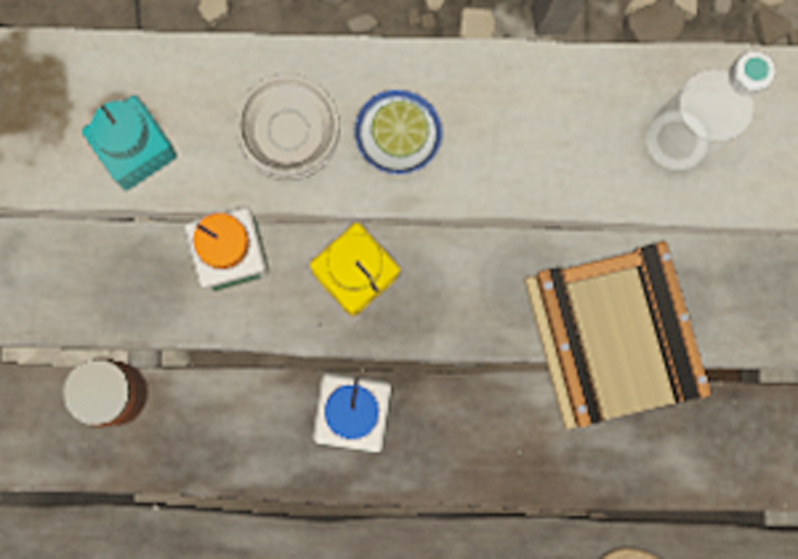

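View pics/side0.png

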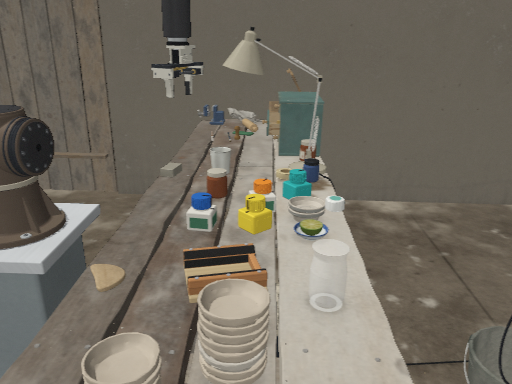

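```bash
python3 - <<'E'
from h import *
for n in("top",):
    z=np.load(n+"0.npz");p,d=z["p"],z["d"]
    P=pts(n,d,d>0); col=p[d>0]
    k=(P[:,2]>.043)&(P[:,2]<.053)&(np.hypot(P[:,0]-.5855,P[:,1]-.1457)<.05)
    k|=(P[:,2]>.074)&(P[:,2]<.084)&(np.hypot(P[:,0]-.5855,P[:,1]-.1457)<.03)
    print(cv2.minAreaRect(P[k][:,:2].astype(np.float32)))
    # pointer
    k=(P[:,2]>.074)&(np.hypot(P[:,0]-.5855,P[:,1]-.1457)<.03)&(col.max(1)<110)
    v=P[k][:,:2].mean(0)-[.5855,.1457];print("pointer",np.degrees(np.arctan2(v[1],v[0])),k.sum())
    k=(P[:,2]>.043)&(P[:,2]<.053)&(np.hypot(P[:,0]-.5855,P[:,1]-.1457)<.045)&(col.max(1)<90)
    print("mark",(P[k][:,:2]-[.5855,.1457]).round(3).tolist(),col[k].tolist())
    # tall things
    for c in((.5855,.1457),(.519,-.203)):
        k=(P[:,2]>.085)&(np.hypot(P[:,0]-c[0],P[:,1]-c[1])<.2); Q=P[k];print(c,k.sum(),Q.min(0).round(3) if k.any() else '',Q.max(0).round(3) if k.any() else '')
    r=vision.trace("holder",n)[0]["pixels"] if 0 else None
E
```

```text
((0.5852648019790649, 0.1454087793827057), (0.05972043424844742, 0.05987010896205902), 17.391002655029297)
pointer 58.06397780392692 5
mark [] []
(0.5855, 0.1457) 1 [0.555 0.031 0.086] [0.555 0.031 0.086]
(0.519, -0.203) 716 [ 0.534 -0.402  0.085] [ 0.715 -0.235  0.198]
```

```bash
python3 - <<'E'
from h import *
for n in("top","side"):
    z=np.load(n+"0.npz");d=z["d"]
    P=pts(n,d,d>0); k=(P[:,2]>.09)&(P[:,0]>.1)&(P[:,0]<.95)&(P[:,1]<1.1)&(P[:,1]>-.6); P=P[k]
    b=np.round(P[:,:2]/.06).astype(int); u,inv,c=np.unique(b,axis=0,return_inverse=True,return_counts=True)
    print(n,[(round(a*.06,2),round(e*.06,2),m,round(float(P[inv.ravel()==i,2].max()),2)) for i,((a,e),m) in enumerate(zip(u,c)) if m>5])
E
```

```text
top [(np.float64(0.54), np.float64(-0.48), np.int64(472), 0.13), (np.float64(0.54), np.float64(-0.42), np.int64(685), 0.13), (np.float64(0.6), np.float64(-0.48), np.int64(250), 0.13), (np.float64(0.6), np.float64(-0.42), np.int64(342), 0.13), (np.float64(0.66), np.float64(-0.3), np.int64(46), 0.11), (np.float64(0.66), np.float64(-0.24), np.int64(122), 0.19), (np.float64(0.72), np.float64(-0.3), np.int64(183), 0.2), (np.float64(0.72), np.float64(-0.24), np.int64(442), 0.2), (np.float64(0.72), np.float64(0.48), np.int64(422), 0.28), (np.float64(0.72), np.float64(0.54), np.int64(54), 0.24), (np.float64(0.78), np.float64(0.48), np.int64(93), 0.27), (np.float64(0.78), np.float64(0.54), np.int64(16), 0.18)]
side [(np.float64(0.12), np.float64(-0.06), np.int64(46), 0.26), (np.float64(0.12), np.float64(0.0), np.int64(760), 0.26), (np.float64(0.12), np.float64(0.06), np.int64(55), 0.23), (np.float64(0.24), np.float64(0.54), np.int64(397), 0.52), (np.float64(0.24), np.float64(0.6), np.int64(266), 0.53), (np.float64(0.3), np.float64(0.48), np.int64(18), 0.33), (np.float64(0.3), np.float64(0.54)
[... 2052 characters left out ...]
.21), (np.float64(0.72), np.float64(0.78), np.int64(39), 0.21), (np.float64(0.72), np.float64(0.84), np.int64(29), 0.21), (np.float64(0.72), np.float64(0.9), np.int64(29), 0.21), (np.float64(0.72), np.float64(1.02), np.int64(45), 0.27), (np.float64(0.78), np.float64(0.48), np.int64(69), 0.31), (np.float64(0.78), np.float64(0.54), np.int64(19), 0.18), (np.float64(0.78), np.float64(0.66), np.int64(257), 0.21), (np.float64(0.78), np.float64(0.72), np.int64(25), 0.21), (np.float64(0.78), np.float64(0.78), np.int64(20), 0.21), (np.float64(0.78), np.float64(0.84), np.int64(21), 0.21), (np.float64(0.78), np.float64(0.9), np.int64(13), 0.21), (np.float64(0.78), np.float64(0.96), np.int64(10), 0.21)]
```

Call:
{"fn": "carry_out", "kwargs": {
  "commands": [
    {"dp": [0.0253, 0.0452, 0], "rotation": [0, 0, 0]},
    {"dp": [0.0253, 0.0452, 0], "rotation": [0, 0, 0]},
    {"dp": [0.0253, 0.0452, 0], "rotation": [0, 0, 0]},
    {"dp": [0.0253, 0.0452, 0], "rotation": [0, 0, 0]},
    {"dp": [0.0253, 0.0452, 0], "rotation": [0, 0, 0]},
    {"dp": [0.0253, 0.0452, 0], "rotation": [0, 0, 0]},
    {"dp": [0, 0, 0], "rotation": [0, 0, 9.2]},
    {"dp": [0, 0, 0], "rotation": [0, 0, 9.2]}
  ],
  "grip": 0.0876
}}

```text
t: 1.6
eef_pos: [0.3103, 0.2992, 0.2522]
ee_rot: [-3.14, 0.001, -0.77]
force: [-0.1, 0.5, 0.4]
width: 0.0877
gripper_force: 0.0
```

Call:
{"fn": "carry_out", "kwargs": {
  "commands": [
    {"dp": [0, 0, 0], "rotation": [0, 0, 9.2]},
    {"dp": [0, 0, 0], "rotation": [0, 0, 9.2]},
    {"dp": [0, 0, 0], "rotation": [0, 0, 9.2]},
    {"dp": [0, 0, 0], "rotation": [0, 0, 9.2]},
    {"dp": [0, 0, 0], "rotation": [0, 0, 9.2]},
    {"dp": [0, 0, 0], "rotation": [0, 0, 0]}
  ]
}}

```text
t: 2.35
eef_pos: [0.3102, 0.2998, 0.2517]
ee_rot: [-3.141, 0.0, -1.566]
force: [-0.2, -0.6, 0.1]
width: 0.0877
gripper_force: 0.0
```

Call:
{"fn": "carry_out", "kwargs": {
  "commands": [
    {"dp": [0.0257, -0.0458, 0], "rotation": [0, 0, 0]},
    {"dp": [0.0257, -0.0458, 0], "rotation": [0, 0, 0]},
    {"dp": [0.0257, -0.0458, 0], "rotation": [0, 0, 0]},
    {"dp": [0.0257, -0.0458, 0], "rotation": [0, 0, 0]},
    {"dp": [0.0257, -0.0458, 0], "rotation": [0, 0, 0]},
    {"dp": [0.0257, -0.0458, 0.0], "rotation": [0, 0, 0]},
    {"dp": [0, 0, 0.05], "rotation": [0, 0, 0]},
    {"dp": [0, 0, 0.05], "rotation": [0, 0, 0]}
  ]
}}

```text
t: 3.35
eef_pos: [0.5864, 0.1461, 0.1504]
ee_rot: [-3.141, 0.001, -1.564]
force: [-0.8, 0.7, -1.6]
width: 0.0876
gripper_force: 0.0
```

Call:
{"fn": "carry_out", "kwargs": {
  "commands": [
    {"dp": [0, 0, 0], "rotation": [0, 0, 0]},
    {"dp": [0, 0, 0], "rotation": [0, 0, 0]}
  ]
}}

```text
t: 3.6
eef_pos: [0.5867, 0.1472, 0.1535]
ee_rot: [-3.14, 0.0, -1.564]
force: [-0.7, -0.1, 0.8]
width: 0.0877
gripper_force: 0.0
```

```bash
python3 - <<'E'
from h import *
for n in ("side","top"):
    p,d=vision.grab_frame(n); P=np.zeros(d.shape+(3,))
    r=[r for r in vision.trace("glaze_jar",n)]
    for q in r: Q=pts(n,d,q["pixels"]); print(n,q["score"],q["position"],np.median(Q,0).round(3),np.median(p[q["pixels"]],0))
    cv2.imwrite(f"pics/{n}1.png",cv2.resize(p[130:250,190:350,::-1] if n=="side" else p[130:250,130:290,::-1],None,fx=4,fy=4,interpolation=cv2.INTER_CUBIC))
E
```

```text
side 0.93 [191.9, 266.0] [0.597 0.128 0.057] [183. 125.  64.]
side 0.87 [185.1, 293.1] [0.678 0.222 0.044] [ 40. 144. 139.]
side 0.59 [216.0, 254.0] [0.573 0.015 0.041] [180. 160.  51.]
top 0.64 [182.2, 212.1] [0.579 0.124 0.048] [235.  169.5 151. ]
top 0.61 [189.8, 254.0] [0.565 0.031 0.061] [244. 219.   0.]
```

View pics/side1.png

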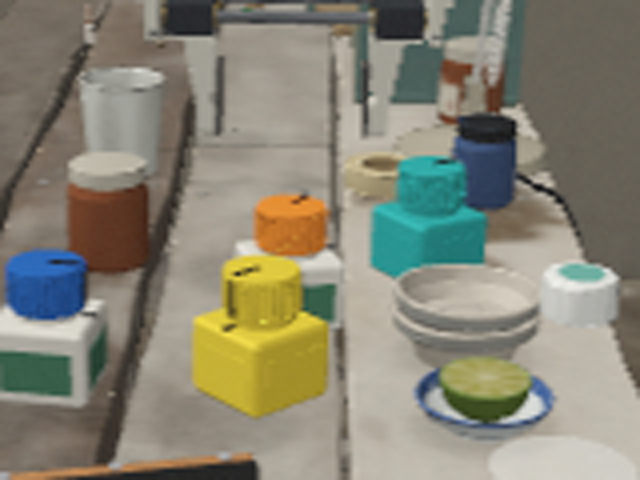

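Call:
{"fn": "carry_out", "kwargs": {
  "commands": [
    {"dp": [0.0015, 0.0015, 0.03], "rotation": [0, 0, 0]},
    {"dp": [0, 0, 0.025], "rotation": [0, 0, 0]},
    {"dp": [0, 0, 0.012], "rotation": [0, 0, 0]},
    {"dp": [0, 0, 0.008], "rotation": [0, 0, 0]},
    {"dp": [0, 0, 0], "rotation": [0, 0, 0]},
    {"dp": [0, 0, 0], "rotation": [0, 0, 0]}
  ]
}}

```text
t: 4.55
eef_pos: [0.5846, 0.1454, 0.0774]
ee_rot: [-3.14, 0.001, -1.567]
force: [-0.2, 0.9, -0.9]
width: 0.0877
gripper_force: 0.0
```

Call:
{"fn": "carry_out", "kwargs": {
  "commands": [
    {"dp": [0, 0, 0], "rotation": [0, 0, 0]},
    {"dp": [0, 0, 0], "rotation": [0, 0, 0]},
    {"dp": [0, 0, 0], "rotation": [0, 0, 0]},
    {"dp": [0, 0, 0], "rotation": [0, 0, 0]}
  ],
  "grip": 0.03,
  "force": 40
}}

```text
t: 5.05
eef_pos: [0.5841, 0.1452, 0.0766]
ee_rot: [-3.142, 0.0, -1.567]
force: [1.3, -1.3, -0.3]
width: 0.0535
gripper_force: 1.7
```

Call:
{"fn": "carry_out", "kwargs": {
  "commands": [
    {"dp": [0, 0, 0], "rotation": [0, 0, 0]},
    {"dp": [0, 0, 0], "rotation": [0, 0, 0]},
    {"dp": [0, 0, 0], "rotation": [0, 0, 0]},
    {"dp": [0, 0, 0], "rotation": [0, 0, 0]}
  ]
}}

```text
t: 5.55
eef_pos: [0.5847, 0.1455, 0.077]
ee_rot: [-3.14, 0.001, -1.567]
force: [2.8, 0.3, 0.8]
width: 0.0447
gripper_force: 40.0
```

Call:
{"fn": "carry_out", "kwargs": {
  "commands": [
    {"dp": [0, 0, -0.02], "rotation": [0, 0, 0]},
    {"dp": [0, 0, -0.04], "rotation": [0, 0, 0]},
    {"dp": [0, 0, -0.05], "rotation": [0, 0, 0]},
    {"dp": [0, 0, -0.05], "rotation": [0, 0, 0]},
    {"dp": [0, 0, -0.01], "rotation": [0, 0, 0]},
    {"dp": [0, 0, 0], "rotation": [0, 0, 0]}
  ]
}}

```text
t: 6.3
eef_pos: [0.583, 0.145, 0.2457]
ee_rot: [3.14, 0.0, -1.567]
force: [-0.5, -1.0, -4.0]
width: 0.0452
gripper_force: 40.0
```

Call:
{"fn": "carry_out", "kwargs": {
  "commands": [
    {"dp": [0.03, 0.005, 0], "rotation": [0, 0, 0]},
    {"dp": [0.05, 0.009, 0], "rotation": [0, 0, 0]},
    {"dp": [0.055, 0.01, 0], "rotation": [0, 0, 0]},
    {"dp": [0.055, 0.01, 0], "rotation": [0, 0, 0]},
    {"dp": [0.055, 0.01, 0], "rotation": [0, 0, 0]},
    {"dp": [0.05, 0.0095, 0], "rotation": [0, 0, 0]},
    {"dp": [0.0355, 0.007, 0], "rotation": [0, 0, 0]},
    {"dp": [0.018, 0.003, 0], "rotation": [0, 0, 2.7]}
  ]
}}

```text
t: 7.3
eef_pos: [0.52, -0.2049, 0.2439]
ee_rot: [3.137, 0.001, -1.618]
force: [-0.1, 0.3, -3.3]
width: 0.0453
gripper_force: 40.0
```

Call:
{"fn": "carry_out", "kwargs": {
  "commands": [
    {"dp": [0, 0, 0.04], "rotation": [0, 0, 0]},
    {"dp": [0, 0, 0.035], "rotation": [0, 0, 0]},
    {"dp": [0, 0, 0.01], "rotation": [0, 0, 0]},
    {"dp": [0, 0, 0], "rotation": [0, 0, 0]}
  ]
}}

```text
t: 7.8
eef_pos: [0.5218, -0.2033, 0.1608]
ee_rot: [3.139, -0.0, -1.614]
force: [0.7, -0.8, -2.0]
width: 0.0453
gripper_force: 40.0
```

```bash
python3 - <<'E'
from h import *
s=readout.get_state();print(s["eef_pos"],s["ee_rot"],s["width"])
for n in ("side","top"):
    p,d=vision.grab_frame(n)
    for q in vision.trace("glaze_jar",n): Q=pts(n,d,q["pixels"]); print(n,q["score"],q["position"],Q.min(0).round(3),np.median(Q,0).round(3),np.median(p[q["pixels"]],0))
    cv2.imwrite(f"pics/{n}2.png",cv2.resize(p[170:310,150:300,::-1] if n=="side" else p[140:280,290:430,::-1],None,fx=4,fy=4,interpolation=cv2.INTER_CUBIC))
    np.savez(n+"2.npz",p=p,d=d)
a=cv2.imread("pics/side2.png");b=cv2.imread("pics/top2.png")
cv2.imwrite("pics/b2.png",cv2.resize(np.hstack([a,b]),None,fx=.68,fy=.68))
E
```

```text
[ 0.52176611 -0.20327168  0.16084866] [ 3.13936766e+00 -1.45002878e-04 -1.61387737e+00] 0.04528517627423238
side 0.9 [185.3, 294.8] [ 0.642  0.138 -0.   ] [0.678 0.222 0.045] [ 42. 146. 143.]
side 0.76 [226.8, 223.3] [ 0.447 -0.238 -0.051] [ 0.523 -0.224  0.128] [173. 137.  75.]
side 0.67 [213.4, 254.8] [ 0.54  -0.01   0.004] [0.574 0.013 0.043] [181. 161.  48.]
side 0.45 [266.9, 219.6] [ 0.441 -0.44  -0.002] [ 0.513 -0.182  0.031] [135.  95.  62.]
top 0.75 [219.9, 353.1] [ 0.486 -0.233  0.09 ] [ 0.504 -0.181  0.131] [201.5 184.5 166. ]
top 0.73 [140.9, 165.8] [ 0.641  0.198 -0.002] [0.672 0.23  0.05 ] [ 93. 202. 194.]
```

View pics/b2.png

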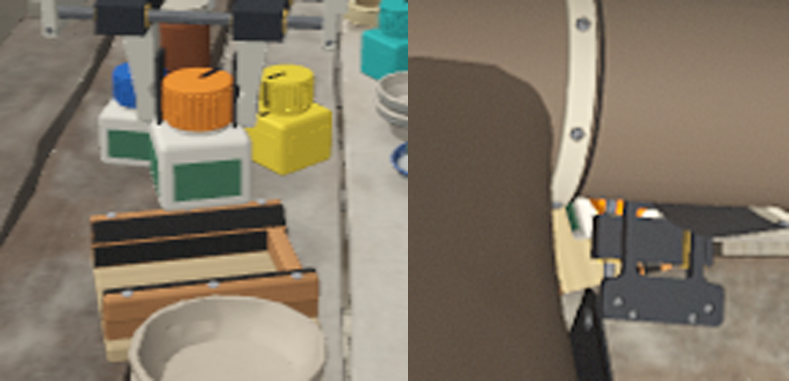

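```bash
python3 - <<'E'
from h import *
z=np.load("side2.npz");d=z["d"];P=pts("side",d,d>0)
k=(P[:,2]>.095)&(P[:,2]<.122)&(abs(P[:,0]-.52)<.045)&(abs(P[:,1]+.21)<.05);Q=P[k]
def fit(Q):
    a=np.polyfit(Q[:,0],Q[:,1],1)
    for _ in range(5):
        r=Q[:,1]-np.polyval(a,Q[:,0]);m=abs(r)<.003;a=np.polyfit(Q[m,0],Q[m,1],1)
    return np.degrees(np.arctan(a[0])),np.polyval(a,.52),m.sum(),Q[m,0].min(),Q[m,0].max()
print("jar face",fit(Q))
for n in("side","top"):
    d=np.load(n+"0.npz")["d"];P=pts(n,d,d>0)
    th=np.radians(14.7);u=np.array([np.cos(th),np.sin(th)]);v=np.array([-u[1],u[0]])
    L=np.c_[(P[:,:2]-[.519,-.2035])@u,(P[:,:2]-[.519,-.2035])@v,P[:,2]]
    k=(L[:,2]>.040)&(L[:,2]<.048)&(abs(L[:,0])<.075)&(abs(L[:,1])<.08)
    for s in(-1,1):
        T=L[k&(L[:,1]*s>.03)]; a=np.polyfit(T[:,0],T[:,1],1);print(n,s,"top",T[:,1].min().round(4),T[:,1].max().round(4),np.polyval(a,0).round(4),"yaw",14.7+np.degrees(a[0]),np.percentile(T[:,0],[1,99]).round(3),len(T))
    k=(L[:,2]>.009)&(L[:,2]<.016)&(abs(L[:,0])<.06)&(abs(L[:,1])<.045)
    T=L[k];print(n,"board y",np.percentile(T[:,1],[1,99]).round(4),T[:,2].mean())
E
```

```text
jar face (np.float64(15.189336815682683), np.float64(-0.23248610042577184), np.int64(460), np.float64(0.4995352659155783), np.float64(0.5556263520293582))
side -1 top -0.0585 -0.0418 -0.051 yaw 15.218170457399363 [-0.065  0.07 ] 425
side 1 top 0.0409 0.0602 0.0497 yaw 15.082700152777218 [-0.067  0.069] 322
side board y [0.0077 0.0382] 0.012130061792965791
top -1 top -0.0584 -0.0386 -0.049 yaw 15.096650286914636 [-0.067  0.068] 418
top 1 top 0.0407 0.0593 0.0508 yaw 14.994148689407853 [-0.069  0.067] 412
top board y [-0.0342  0.0291] 0.012442374270532628
```

Call:
{"fn": "carry_out", "kwargs": {
  "commands": [
    {"dp": [0, 0, 0.025], "rotation": [0, 0, 0]},
    {"dp": [0, 0, 0.02], "rotation": [0, 0, 0]},
    {"dp": [0, 0, 0.01], "rotation": [0, 0, 0]},
    {"dp": [0, 0, 0.006], "rotation": [0, 0, 0]},
    {"dp": [0, 0, 0.005], "rotation": [0, 0, 0]},
    {"dp": [0, 0, 0.003], "rotation": [0, 0, 0]},
    {"dp": [0, 0, 0], "rotation": [0, 0, 0]},
    {"dp": [0, 0, 0], "rotation": [0, 0, 0]}
  ]
}}

```text
t: 9.0
eef_pos: [0.5222, -0.2036, 0.0928]
ee_rot: [-3.141, -0.0, -1.614]
force: [0.4, -0.5, -1.3]
width: 0.0452
gripper_force: 40.0
```

Call:
{"fn": "carry_out", "kwargs": {
  "commands": [
    {"dp": [0, 0, 0.0015], "rotation": [0, 0, 0]},
    {"dp": [0, 0, 0.0015], "rotation": [0, 0, 0]},
    {"dp": [0, 0, 0.001], "rotation": [0, 0, 0]},
    {"dp": [0, 0, 0], "rotation": [0, 0, 0]},
    {"dp": [0, 0, 0], "rotation": [0, 0, 0]}
  ]
}}

```text
t: 9.62
eef_pos: [0.5221, -0.2036, 0.0888]
ee_rot: [-3.141, -0.0, -1.614]
force: [-1.0, 0.2, 1.3]
width: 0.0453
gripper_force: 40.0
```

Call:
{"fn": "carry_out", "kwargs": {
  "commands": [
    {"dp": [0, 0, 0], "rotation": [0, 0, 5]},
    {"dp": [0, 0, 0], "rotation": [0, 0, 5]},
    {"dp": [0, 0, 0], "rotation": [0, 0, 5]},
    {"dp": [0, 0, 0], "rotation": [0, 0, 5]},
    {"dp": [0, 0, 0], "rotation": [0, 0, 5]},
    {"dp": [0, 0, 0], "rotation": [0, 0, 5]},
    {"dp": [0, 0, 0], "rotation": [0, 0, 5]},
    {"dp": [0, 0, 0], "rotation": [0, 0, 0]}
  ]
}}

```text
t: 10.62
eef_pos: [0.5211, -0.203, 0.0887]
ee_rot: [3.14, -0.0, -2.226]
force: [-3.5, 4.3, 5.1]
width: 0.0455
gripper_force: 40.0
```

```bash
cat > look.py <<'E'
from h import *
import sys
s=readout.get_state();print(s["t"],s["eef_pos"],s["ee_rot"],s["force"].round(1),s["moment"].round(3),s["width"])
p,d=vision.grab_frame("side");np.savez("side_l.npz",p=p,d=d)
cv2.imwrite(f"pics/{sys.argv[1]}.png",cv2.resize(p[200:310,160:290,::-1],None,fx=5,fy=5,interpolation=cv2.INTER_CUBIC))
E
python3 look.py s3
```

```text
10.625 [ 0.52106832 -0.20303674  0.08867996] [ 3.13993094e+00 -3.52346074e-04 -2.22619205e+00] [-3.5  4.3  5.1] [ 1.926  1.505 -0.024] 0.04548278067930515
```

View pics/s3.png

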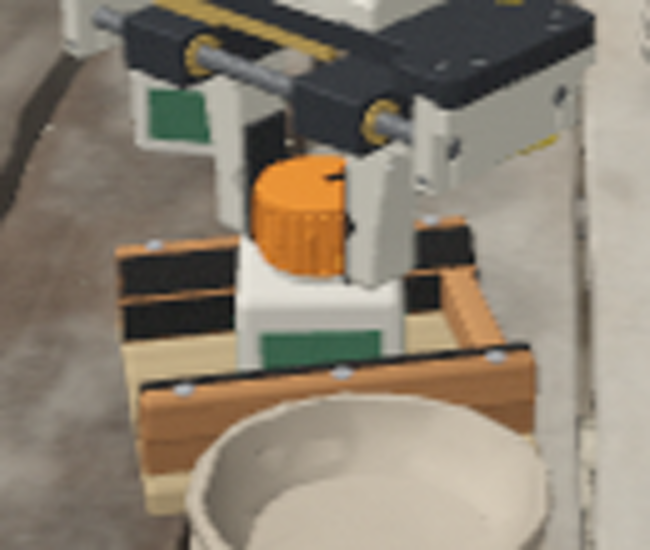

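Call:
{"fn": "carry_out", "kwargs": {
  "commands": [
    {"dp": [0, 0, 0], "rotation": [0, 0, 4]},
    {"dp": [0, 0, 0], "rotation": [0, 0, 4]},
    {"dp": [0, 0, 0], "rotation": [0, 0, 4]},
    {"dp": [0, 0, 0], "rotation": [0, 0, 0]}
  ]
}}

```text
t: 11.18
eef_pos: [0.5208, -0.2027, 0.0887]
ee_rot: [3.139, -0.001, -2.435]
force: [-5.4, 7.3, 7.0]
width: 0.0456
gripper_force: 40.0
```

```bash
python3 look.py s4
```

```text
11.175 [ 0.52081941 -0.20270995  0.08868338] [ 3.13945968e+00 -7.16077863e-04 -2.43541467e+00] [-5.4  7.3  7. ] [ 2.793  1.843 -0.056] 0.045552312925464356
```

View pics/s4.png

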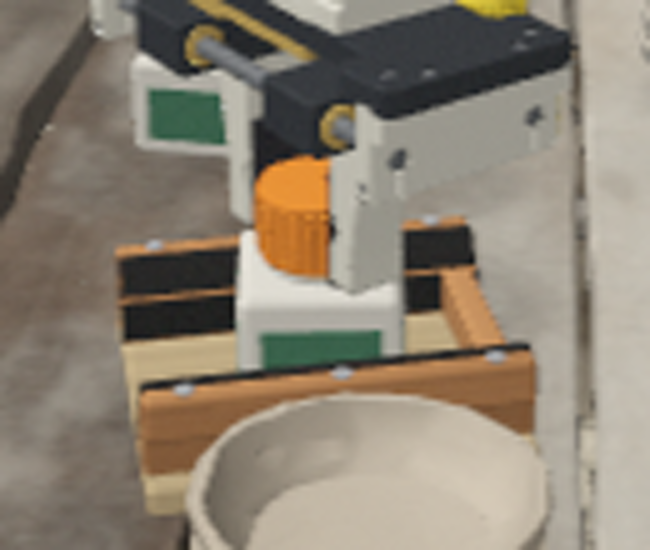

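Call:
{"fn": "carry_out", "kwargs": {
  "commands": [
    {"dp": [0, 0, 0], "rotation": [0, 0, 3]},
    {"dp": [0, 0, 0], "rotation": [0, 0, 3]},
    {"dp": [0, 0, 0], "rotation": [0, 0, 0]}
  ]
}}

```text
t: 11.6
eef_pos: [0.521, -0.2022, 0.0887]
ee_rot: [3.139, -0.0, -2.539]
force: [-3.9, 10.4, 7.7]
width: 0.0449
gripper_force: 40.0
```

```bash
cat >> look.py <<'E'
P=pts("side",d,d>0);k=(P[:,2]>.045)&(P[:,2]<.058)&(abs(P[:,0]-.52)<.026)&(abs(P[:,1]+.232)<.012);Q=P[k]
a=np.polyfit(Q[:,0],Q[:,1],1);print("face",np.degrees(np.arctan(a[0])),np.polyval(a,.52),k.sum())
E
python3 look.py s5
```

```text
11.6 [ 0.5210274  -0.20221189  0.08870412] [ 3.13937914e+00 -2.94099852e-04 -2.53946021e+00] [-3.9 10.4  7.7] [4.222 1.696 0.252] 0.04492714489717811
face 4.288077796670239 -0.2307619517050351 204
```

Call:
{"fn": "carry_out", "kwargs": {
  "commands": [
    {"dp": [0, 0, 0], "rotation": [0, 0, 3]},
    {"dp": [0, 0, 0], "rotation": [0, 0, 3]},
    {"dp": [0, 0, 0], "rotation": [0, 0, 0]}
  ]
}}

```text
t: 12.02
eef_pos: [0.52, -0.2025, 0.0888]
ee_rot: [3.139, -0.003, -2.642]
force: [-8.7, 8.8, 10.2]
width: 0.0454
gripper_force: 40.0
```

```bash
python3 look.py s6
```

```text
12.025 [ 0.51995248 -0.20253024  0.08881366] [ 3.13899012e+00 -2.89803314e-03 -2.64231412e+00] [-8.7  8.8 10.2] [3.527 3.056 1.003] 0.04538821957753214
face 3.2272752178633595 -0.23058073553277408 195
```

Call:
{"fn": "carry_out", "kwargs": {
  "commands": [
    {"dp": [0, 0, 0], "rotation": [0, 0, 0]},
    {"dp": [0, 0, 0], "rotation": [0, 0, 0]},
    {"dp": [0, 0, 0], "rotation": [0, 0, 0]},
    {"dp": [0, 0, 0], "rotation": [0, 0, 0]},
    {"dp": [0, 0, 0], "rotation": [0, 0, 0]},
    {"dp": [0, 0, 0], "rotation": [0, 0, 0]}
  ],
  "grip": 0.075
}}

```text
t: 12.82
eef_pos: [0.522, -0.2036, 0.0885]
ee_rot: [3.142, -0.0, -2.644]
force: [0.6, 0.4, -0.2]
width: 0.0747
gripper_force: 0.0
```

Call:
{"fn": "carry_out", "kwargs": {
  "commands": [
    {"dp": [0, 0, -0.02], "rotation": [0, 0, 0]},
    {"dp": [0, 0, -0.04], "rotation": [0, 0, 0]},
    {"dp": [0, 0, -0.05], "rotation": [0, 0, 0]},
    {"dp": [0, 0, -0.04], "rotation": [0, 0, 0]},
    {"dp": [0, 0, 0], "rotation": [0, 0, 0]},
    {"dp": [0, 0, 0], "rotation": [0, 0, 0]}
  ]
}}

```text
t: 13.58
eef_pos: [0.5216, -0.2034, 0.2381]
ee_rot: [3.141, -0.0, -2.644]
force: [0.5, 0.7, -0.9]
width: 0.0749
gripper_force: 0.0
```

```bash
python3 look.py s7
```

```text
13.575 [ 0.52160148 -0.20340359  0.23809196] [ 3.14104821e+00 -1.82073874e-05 -2.64389592e+00] [ 0.5  0.7 -0.9] [ 0.105 -0.117 -0.02 ] 0.07485928252897081
face 3.8396502880849956 -0.23043774960251076 208
```

View pics/s7.png

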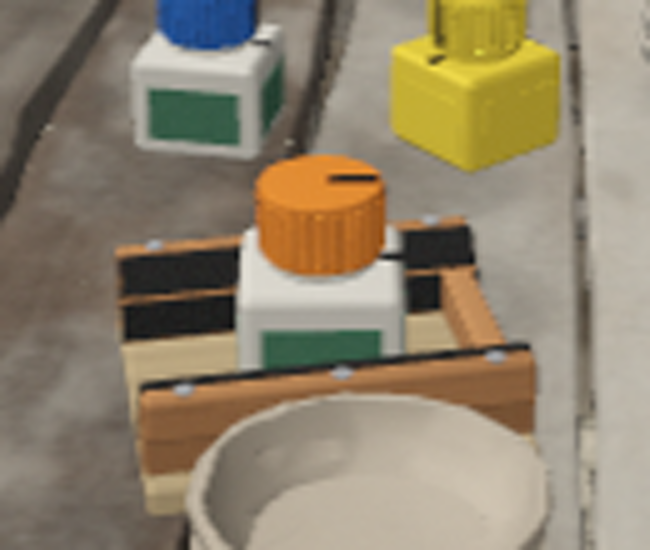

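```bash
python3 - <<'E'
from h import *
z=np.load("side_l.npz");p,d=z["p"],z["d"];c,M,f=cal("side")
def ray(u,v,h):
    r=np.stack([(u-c["cx"])/f,(v-c["cy"])/f,np.ones_like(u)],-1)@M.T; o=np.array(c["origin"]); return o+r*((h-o[2])/r[:,2])[:,None]
v,u=np.mgrid[228:256,205:246]; dark=(p[228:256,205:246].max(2)<110)
W=ray(u[dark].astype(float),v[dark].astype(float),.092)
hsv=cv2.cvtColor(p,cv2.COLOR_RGB2HSV)
P=pts("side",d,d>0); col=hsv[d>0]
k=(P[:,2]>.0895)&(P[:,2]<.095)&(np.hypot(P[:,0]-.521,P[:,1]+.203)<.04)
print("lid top",cv2.minEnclosingCircle(P[k][:,:2].astype(np.float32)),P[k].mean(0))
m=(u[dark]>224)&(v[dark]<240); T=W[m];print(T[:,:2].round(4).tolist())
a=np.polyfit(T[:,0],T[:,1],1);print("pointer",np.degrees(np.arctan(a[0])))
m=(v[dark]>=247);T=ray(u[dark][m].astype(float),v[dark][m].astype(float),.060);print("mark",T[:,:2].round(4).tolist())
E
```

```text
lid top ((0.5204613208770752, -0.2024500072002411), 0.02418971061706543) [ 0.52253527 -0.20376401  0.09166982]
[[0.5268, -0.1984], [0.5286, -0.1983], [0.5304, -0.1981], [0.5322, -0.198], [0.5341, -0.1979], [0.5359, -0.1977], [0.5377, -0.1976], [0.5395, -0.1975], [0.5413, -0.1973]]
pointer 4.31985856466228
mark [[0.5514, -0.1822], [0.5533, -0.1821], [0.5552, -0.1819], [0.557, -0.1818], [0.5589, -0.1816], [0.5608, -0.1815], [0.5517, -0.1862], [0.5536, -0.1861], [0.5554, -0.1859], [0.5573, -0.1858], [0.5591, -0.1856], [0.561, -0.1855], [0.4891, -0.1948], [0.4909, -0.1946], [0.552, -0.1901], [0.5538, -0.19], [0.5557, -0.1899], [0.5575, -0.1897], [0.5594, -0.1896], [0.5612, -0.1895], [0.4878, -0.1988], [0.4896, -0.1986], [0.4914, -0.1985], [0.5504, -0.1942], [0.5522, -0.1941], [0.5541, -0.1939], [0.5559, -0.1938], [0.5577, -0.1936], [0.5596, -0.1935], [0.5614, -0.1934], [0.4883, -0.2026], [0.4901, -0.2025], [0.492, -0.2024], [0.5451, -0.1985], [0.547, -0.1983], [0.5488, -0.1982], [0.5506, -0.1981], [0.5525, -0.1979], [0.5543, -0.1978], [0.5561, -0.1977], [0.558, -0.1975], [0.5598, -0.1974], [0.5617, -0.1973], [0.4889, -0.2064], [0.4907, -0.2063], [0.4925, -0.2062], [0.5527, -0.2018], [0.5545, -0.2016], [0.5564, -0.2015], [0.5582, -0.2014], [0.56, -0.2012], [0.5619, -0.2011], [0.4894, -0.2102], [0.4912, -0.2101], [0.493, -0.21], [0.553, -0.2056], [0.5548, -0.2054], [0.5566, -0.2053], [0.5584, -0.2052], [0.5603, -0.205], [0.5621, -0.2049], [0.4899, -0.214], [0.4917, -0.2138], [0.4935, -0.2137], [0.4905, -0.2177], [0.4923, -0.2175], [0.4941, -0.2174], [0.5553, -0.213], [0.5571, -0.2128], [0.5589, -0.2127], [0.5607, -0.2126], [0.5625, -0.2124]]
```

```bash
python3 -c "
from station import arm
print(arm.job_done())"
```

```text
the job is handed in; nothing more can be done
None
```

The orange-lidded jar stands upright in the holder channel with its lid screwed to the stop. The pointer lines up with the shoulder mark to within about a degree, the blue-lidded jar was not touched, and the job is handed in; the judge returned no verdict.

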